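# Queue showpiece plinths in the storage lane

### The job

Take the stray ring cutter out of the guide lane and put it in the white tray, and load every showpiece plinth into the mouth of the lane and push it along the lane, round the bend and under the hanging catch until the catch has dropped behind it, so that all of them stand flat in the storage stretch with the catch fully down. Leave the pan, sponge, torch and spatula where they are.

Things in the scene. Friction and masses are not known exactly. Their poses are not given: they have to be found in the camera images.
- lane: fixed aluminium guide lane; the table is its floor. Origin: centre of its open mouth, at table height. In its axes the centreline runs along +x from (0,0) to (120,0) mm, then a quarter bend to the left of 90 mm radius about (120,90) to (210,90), then along +y to the end stop, face at y = 445. Clear width 76 mm; walls 20 mm high, 4 mm thick; flares widen the mouth from x = -25 to 0
- bend_start (a point): lane centreline where the bend begins (120,0). Up to here the lane is open above. From here to the end stop a 5 mm guard wire runs above each wall, 21 to 26 mm up, leaving a 61 mm gap along the middle: the column passes in it, but the foot runs under the wires and can go neither in nor out from above. Fingers fit in the gap, and with its tip 28 mm up a finger clears the wires altogether
- catch_line (a point): lane centreline, at table height, level with the back face of the catch's toe (lane 210, 153 mm). A plinth whose centre is 31 mm or more beyond it (lane +y) has cleared the toe. The storage stretch between here and the end stop holds four plinths in a row; each new one pushes the others on
- catch (a joint): hinge of the dark steel gravity catch, rad: 0 hanging down, grows as it lifts (to 0.8); 60 g, no spring. Pivot outside the outer wall at lane (263,100) mm, 26 mm high (bracket 34 mm), upstream of the toe. The bevelled edge of a passing foot lifts it about 0.2 rad; it falls behind the foot and blocks its way back
- catch_toe (a point): lowest back corner of the catch's toe, 5 mm above the table when down. The toe is 10 mm wide and hangs along the outer side of the lane only, 20 to 30 mm outward (lane +x) from the centreline, clear of column and finger. Its sloping underside begins about 30 mm upstream
- plinth1: showpiece plinth: slick black plastic foot (friction about 0.3), round, 70 mm across, 16 mm thick (side upright to 10 mm, then bevelled in 8 mm), carrying an amber cast-sugar column 30 mm across; 60 mm high in all, about 250 g, most of it in the foot. Origin: centre of its underside, z up its axis. Starts standing left of the lane. Three or four are present; an absent one has no reading
- plinth2: showpiece plinth: slick black plastic foot (friction about 0.3), round, 70 mm across, 16 mm thick (side upright to 10 mm, then bevelled in 8 mm), carrying an amber cast-sugar column 30 mm across; 60 mm high in all, about 250 g, most of it in the foot. Origin: centre of its underside, z up its axis. Starts standing left of the lane. Three or four are present; an absent one has no reading
- plinth3: showpiece plinth: slick black plastic foot (friction about 0.3), round, 70 mm across, 16 mm thick (side upright to 10 mm, then bevelled in 8 mm), carrying an amber cast-sugar column 30 mm across; 60 mm high in all, about 250 g, most of it in the foot. Origin: centre of its underside, z up its axis. Starts standing left of the lane. Three or four are present; an absent one has no reading
- plinth4: showpiece plinth: slick black plastic foot (friction about 0.3), round, 70 mm across, 16 mm thick (side upright to 10 mm, then bevelled in 8 mm), carrying an amber cast-sugar column 30 mm across; 60 mm high in all, about 250 g, most of it in the foot. Origin: centre of its underside, z up its axis. Starts standing left of the lane. Three or four are present; an absent one has no reading
- cutter: stray stainless ring cutter: open tube, 44 mm outside diameter, 2.5 mm wall, 35 mm high, 60 g. Origin: centre of its lower rim, z along its axis. Stands in the straight entry stretch of the lane at the start
- cutter_mid (a point): centre of the ring cutter, half way up (17.5 mm)
- tray: fixed open white tool tray, 130 x 130 mm outside, 25 mm high, 4 mm walls, floor 4 mm, to the right of the lane. Origin: centre of its underside
- pan: bystander: steel saucepan, 150 mm across, 90 mm high. Origin: centre of its underside
- sponge: bystander: yellow and green sponge, 100 x 65 x 30 mm. Origin: centre of its underside
- torch: bystander: upright kitchen blowtorch, 42 mm across, 154 mm high. Origin: centre of its underside
- spatula: bystander: spatula lying flat. Origin: on its underside
There are look-alikes about, which are no part of the job. Leave any blue look-alike of the plinth2 alone.

How it is judged (in metres and radians):
At the end, for the whole second after the job is handed in: Every plinth present is flat (within 0.12 rad) and at rest past the catch (lane y 175 to 420 mm, within 15 mm of the centreline); the catch is down (under 0.06 rad); the ring cutter is at rest in the tray, its centre within 63 mm of the tray's middle each way and below 32 mm (y of plinth1 in the frame of lane between 0.175 and 0.42 m and x of plinth1 in the frame of lane between 0.195 and 0.225 m and height (world z) of each of plinth1, plinth2, plinth3, plinth4 below 0.006 m and angle between each of plinth1, plinth2, plinth3, plinth4's own z axis and vertical below 0.12 rad and linear speed of each of plinth1, plinth2, plinth3, plinth4, cutter below 0.02 m/s and y of plinth2 in the frame of lane between 0.175 and 0.42 m and x of plinth2 in the frame of lane between 0.195 and 0.225 m and y of plinth3 in the frame of lane between 0.175 and 0.42 m and x of plinth3 in the frame of lane between 0.195 and 0.225 m and y of plinth4 in the frame of lane between 0.175 and 0.42 m and x of plinth4 in the frame of lane between 0.195 and 0.225 m and value of joint catch below 0.06 rad and x of cutter_mid in the frame of tray between -0.063 and 0.063 m and y of cutter_mid in the frame of tray between -0.063 and 0.063 m and height (world z) of cutter_mid below 0.032 m); the robot touches nothing.
It fails at once if the saucepan is moved by more than 40 mm (distance of pan from where it was at the start of the episode above 0.04 m).
It fails at once if the sponge is moved by more than 40 mm (distance of sponge from where it was at the start of the episode above 0.04 m).
It fails at once if the torch is moved by more than 40 mm (distance of torch from where it was at the start of the episode above 0.04 m).
It fails at once if the spatula is moved by more than 40 mm (distance of spatula from where it was at the start of the episode above 0.04 m).
Of plinth1, plinth2, plinth3, plinth4 only 3 to 4 are there at a start; the rules pass over those that are not, and their reading is None.
At some moment in a run one of plinth1, plinth2, plinth3, plinth4 may be knocked a few centimetres aside while the robot is not near it.
Once in a run the grip may slacken for a moment while it holds something.
It also fails if it takes over 210 s, if anything falls off the work surface, if the arm or the gripper's body presses on something with over 40 N, if the wrist force passes 120 N, or if a joint passes its speed limit or range.

### The arm

A 6-joint arm with a two-finger parallel gripper is mounted at the origin on the work surface. World frame = base frame: x ahead of the robot, y to its left, z up, the work surface at z = 0. Lengths are in m, angles in degrees, forces in N, time in s.
With the tool pointing down it reaches from about 0.35 to 1 m from the base axis. Payload 7.1 kg.
Tool frame: the origin (TCP) lies at the very end of the fingers, on their centre line; the grasp point (between the pads) lies 19 mm behind it; z points along the fingers, y is the line along which they close (so a half turn about z gives the same grasp; the last joint's range is limited). The gripper opens to 85 mm and grips with 20 to 120 N. Pads are 22 mm wide; open, the fingers measure 114 mm over their backs; the gripper's body (76 mm by 85 mm) begins 54 mm behind the grasp point. The pads swing forward as they close: fully open they stand 13 mm farther back than shut.
Start: joints at [-72.995, 24.242, 93.386, -0, 62.372, -1.089], TCP at [0.194, -0.594, 0.231] pointing down, gripper open.
Joint ranges: [-172.04, 172.04], [-51.8, 120.97], [4.93, 147.93], [-75.15, 255.16], [6.16, 154.13], [-145.62, 145.62]. Speed limits (degrees/s): [136.94, 136.94, 172.46, 180, 180, 180].

### API

Orientations are given as [roll, pitch, yaw] about the fixed x, y, z axes, in that order (R = Rz(yaw) Ry(pitch) Rx(roll)).
In Python, from station import * gives the robot as it stands.
- The arm moves only by the shell command python3 -m pendant 'ROWS' [FORCE]. ROWS is JSON, a list of rows, each a list of 7 numbers: the opening, from -1 (shut) to 1 (fully open), then the shift along the tool's x, y, z in m, then the turn, a rotation vector about the tool's x, y, z in rad. In form: [[grip, dx, dy, dz, rx, ry, rz], ...]. A call has 1 to 20 rows; each row shifts and turns the commanded pose from where the row before left it, along the tool's axes as they then stand; what a row does not reach is not made up. A row lasts 1/8 s, in which the tool goes at most 62.5 mm and 10.7 degrees, less where a joint would pass 70% of its speed; a pose out of reach is approached as far as the arm can. A call with a gripper value outside its range is refused whole. The fingers move at their own pace and stop on an object; FORCE is the grip in N (left out, the last holds). Time passes only in rows, so rows that do not move let the fingers close. It gives the time, the measured TCP pose, the force, the opening and the grip force at its end, in the units of the state.
- get_obs(): the state, without advancing time (a new reading comes with each control period).
- camera(name): name is "side" or "top" or "wrist"; returns a dict with "image" (420x560x3 uint8, red, green, blue), "K" (3x3 intrinsics, pixels), "R" (3x3) and "t" (3): a world point X has camera coordinates R X + t. Camera axes: x right, y down, z forward; pixel columns grow to the right and rows downward; lengths in m; the calibration is good to about 2 mm. A picture is of the moment at which its call begins. There is no depth.
- close_job(): hands the job in; it is judged then, once.
Trained networks look in the newest picture that a camera, given by its name, has taken for a name from the list of things; names that differ only in an ending like _2 or _b are one class to them, and where a whole thing is asked for, a point or a joint stands for the part that bears it (a point fixed in the world has none). Each returns a list of dicts, best first, with "p" (0 to 1); they miss things now and then, are a little off and sometimes report something else, mostly with a low value. They report only what shows in the picture. A call takes as long as a camera call. They do not tell look-alikes from the thing itself.
- search_frame(target, camera): "pixel" ([column, row] in pixels, amid what is visible of it).
The state is a dict: "t": time; "joints": joint angles; "dq": joint speeds; "joint_efforts": joint torques, N m; "position": TCP position; "ee_rot": TCP orientation; "force": force on the tool from outside, world axes, zero at the start; "moment": the same for the moment, N m; "width": finger opening in m; "grasp_force": force on a finger pad.
Only numpy, scipy, OpenCV 4.12 (cv2) and the standard library are available. Lean on these libraries where they do the work, as an engineer would, in place of code of your own. Each camera call takes 0.05 s, during which the arm holds its last target. There are 200 camera calls.

## Working session

There is one attempt and no reset: what is moved stays moved. The work goes in short steps, Python scripts to look and compute and a shell command to move; the robot and the scene stay as the last step left them, time stands still between calls to the robot, and variables do not carry over. Pictures are saved under pics/ and viewed, at most 14 in all, crops included, and the job is handed in when it is done.

```bash
ls; mkdir -p pics
cat > h.py <<'E'
from station import *
import numpy as np, cv2
def pix2w(c,uv,z):
    K,R,t=map(np.array,(c["K"],c["R"],c["t"]))
    d=R.T@np.linalg.inv(K)@np.array([uv[0],uv[1],1.0]); o=-R.T@t
    return o+d*(z-o[2])/d[2]
def w2pix(c,X):
    p=np.array(c["K"])@(np.array(c["R"])@np.array(X)+np.array(c["t"])); return p[:2]/p[2]
def save(n,im): cv2.imwrite("pics/"+n,cv2.cvtColor(np.ascontiguousarray(im),cv2.COLOR_RGB2BGR))
E
python3 - <<'E'
from h import *
print(get_obs())
for n in("top","side"):
    c=camera(n); save(n+"0.png",c["image"]); print(n,c["K"],c["R"],c["t"])
    for k,z in (("plinth1",.06),("cutter",.035),("tray",.02),("lane",.02),("catch",.03),("catch_toe",.005),("pan",.09),("torch",.15),("sponge",.03),("spatula",0.01)):
        print(k,[(np.round(r["pixel"]),round(r["p"],2),np.round(pix2w(c,r["pixel"],z),3)) for r in search_frame(k,n)])
E
```

```text
pics
{'t': 0.0, 'joints': array([-7.29955015e+01,  2.42854661e+01,  9.34339573e+01,  1.00582031e-03,
        6.23720921e+01, -1.08798488e+00]), 'dq': array([ 0.09430123,  0.02638123, -0.1083843 ,  0.07819208, -0.01696903,
        0.0162068 ]), 'joint_efforts': array([-1.44084839e-03, -5.57381415e+01, -2.81740665e+01, -1.49177222e-04,
        7.58651469e-03, -1.12427972e-05]), 'position': array([ 0.1939632 , -0.59353976,  0.23051711]), 'ee_rot': array([-1.79908518e+02, -2.62790348e-03,  1.80920142e+01]), 'force': array([-0.92130555,  0.09832405, -0.65619843]), 'moment': array([-0.06651896,  0.03850966,  0.00443112]), 'grasp_force': 0.0, 'width': 0.08556446896899744}
top [[470.30669525   0.         274.56277059]
 [  0.         470.30669525 201.10737919]
 [  0.           0.           1.        ]] [[ 2.28646666e-02 -9.99738478e-01 -4.26499910e-04]
 [-9.72278474e-01 -2.21373338e-02 -2.32775658e-01]
 [ 2.32705340e-01  5.73701449e-03 -9.72530365e-01]] [0.07688927 0.56148986 1.40329013]
plinth1 [(array([124., 229.]), 0.89, array([0.462, 0.554, 0.06 ])), (array([187., 243.]), 0.85, array([0.4
[... 1508 characters left out ...]
), 0.84, array([ 0.462, -0.388,  0.02 ]))]
lane [(array([311., 254.]), 0.92, array([ 0.578, -0.114,  0.02 ])), (array([288., 271.]), 0.66, array([ 0.488, -0.172,  0.02 ]))]
catch [(array([344., 235.]), 0.47, array([ 0.702, -0.064,  0.03 ]))]
catch_toe [(array([339., 234.]), 0.52, array([ 0.701, -0.024,  0.005])), (array([245., 196.]), 0.48, array([0.467, 0.273, 0.005]))]
pan [(array([284., 164.]), 0.97, array([0.621, 0.314, 0.09 ]))]
torch [(array([373., 289.]), 0.78, array([ 0.611, -0.431,  0.15 ])), (array([245., 196.]), 0.55, array([0.417, 0.045, 0.15 ]))]
sponge [(array([185., 183.]), 0.48, array([0.274, 0.376, 0.03 ]))]
spatula [(array([361., 218.]), 0.92, array([0.804, 0.039, 0.01 ]))]
```

Run:
```python
import cv2
im=cv2.imread("pics/top0.png"); cv2.imwrite("pics/t1.png",cv2.resize(im[110:310,90:470],None,fx=2.1,fy=2.1,interpolation=cv2.INTER_CUBIC))
im=cv2.imread("pics/top0.png"); cv2.imwrite("pics/t2.png",cv2.resize(im[125:265,250:400],None,fx=4.2,fy=4.2,interpolation=cv2.INTER_CUBIC))
```

```text
(no output)
```

View pics/t1.png

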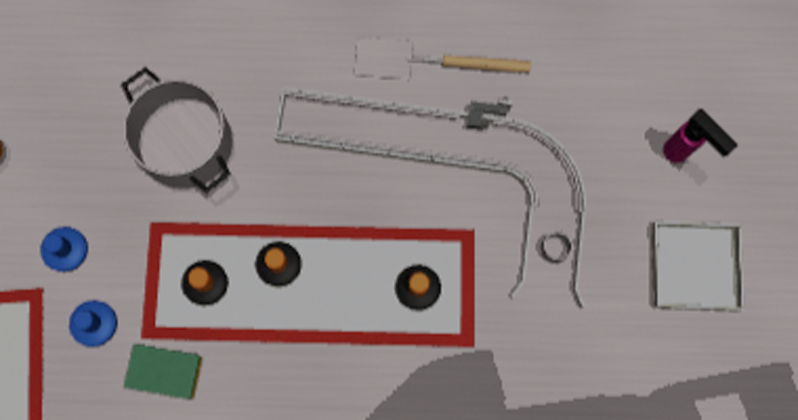

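View pics/t2.png

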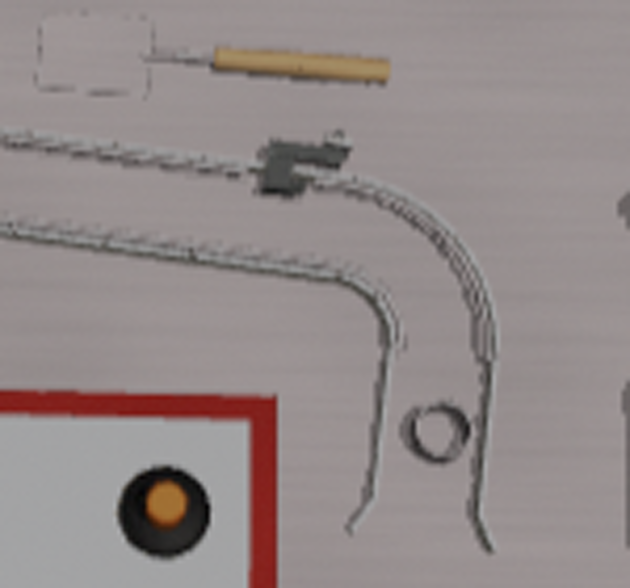

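```bash
cat > lane.py <<'E'
from h import *
from scipy.optimize import least_squares
E
python3 - <<'E'
from h import *
from scipy.optimize import least_squares
c=camera("top"); im=c["image"]
hsv=cv2.cvtColor(im,cv2.COLOR_RGB2HSV)
m=cv2.inRange(hsv,(8,120,120),(22,255,255))
n,l,s,ct=cv2.connectedComponentsWithStats(m)
print([(np.round(ct[i],1),s[i,4],np.round(pix2w(c,ct[i],.06),3)) for i in range(1,n) if s[i,4]>8])
P2=lambda u,v:(250+u/4.2,125+v/4.2); P1=lambda u,v:(90+u/2.1,110+v/2.1)
# (pixel, lane point (x,y), z)
obs=[(P2(370,495),(0,.04),.02),(P2(473,512),(0,-.04),.02)]
# points on lines: lane coordinate fixed: ('y',.04) etc
lin=[(P2(387,355),1,.04,.02),(P2(376,450),1,.04,.02),(P2(486,370),1,-.04,.02),(P2(478,470),1,-.04,.02),
(P2(5,226),0,.17,.023),(P2(200,252),0,.17,.023),(P2(5,137),0,.25,.023),(P2(200,167),0,.25,.023),(P1(281,115),1,.447,.02)]
def tol(q,p): 
    C,S=np.cos(q[2]),np.sin(q[2]); d=p[:2]-q[:2]; return np.array([C*d[0]+S*d[1],-S*d[0]+C*d[1]])
def f(q):
    r=[]
    for px,t,z in obs: r+=list((tol(q,pix2w(c,px,z))-t)*[.6,1])
    for px,i,v,z in lin: r.append(tol(q,pix2w(c,px,z))[i]-v)
    return np.array(r)
s=least_squares(f,[.43,-.16,0.05]); print(s.x,np.round(s.fun*1000,1))
# overlay
v=cv2.resize(im,None,fx=4,fy=4,interpolation=cv2.INTER_CUBIC)
def L(x,y,z):
    C,S=np.cos(s.x[2]),np.sin(s.x[2]); return [s.x[0]+C*x-S*y,s.x[1]+S*x+C*y,z]
def dr(pts,col):
    a=np.array([w2pix(c,L(*p)) for p in pts])*4+1.5
    cv2.polylines(v,[a.astype(int)],False,col,1,cv2.LINE_AA)
th=np.linspace(0,np.pi/2,20)
for hw,z in((40,20),(-40,20)):
    r=90-hw
    dr([(0,hw/1e3,z/1e3)]+[((120+r*np.sin(t))/1e3,(90-r*np.cos(t))/1e3,z/1e3) for t in th]+[((210-hw)/1e3,.445,z/1e3)],(255,0,0))
dr([(.17,.445,.02),(.25,.445,.02)],(255,0,0)); dr([(.21,.153,0),(.24,.153,.005)],(0,255,0))
save("fit.png",v[540:1050,880:1520])
print(im[100:330,:100].shape); save("left.png",cv2.resize(im[100:330,:150],None,fx=2,fy=2))
E
```

```text
[(array([ 77.6, 180.1]), np.int32(307), array([0.615, 0.716, 0.06 ])), (array([220.2, 232.8]), np.int32(68), array([0.457, 0.255, 0.06 ])), (array([184., 242.]), np.int32(69), array([0.426, 0.365, 0.06 ])), (array([289.2, 244.4]), np.int32(68), array([0.426, 0.042, 0.06 ]))]
[ 0.42899229 -0.15291305 -0.12080479] [ 3.5  0.1  2.5  2.2 -0.6 -0.5  3.3  1.7  3.7  4.6 -4.6 -7.2 -6.1]
(230, 100, 3)
```

View pics/fit.png

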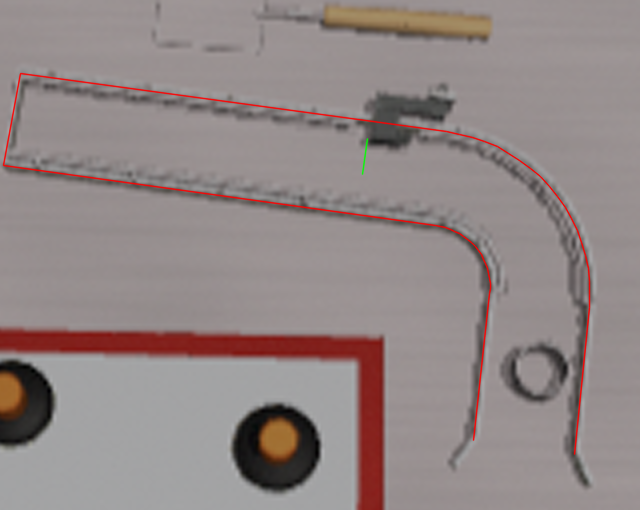

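View pics/side0.png

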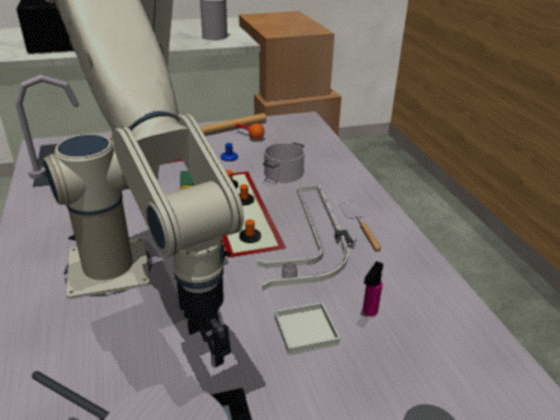

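Run:
```python
from h import *
from scipy.optimize import least_squares
c=camera("top"); im=c["image"]
# points in fit.png (4x, offset 880,540)
P=lambda u,v:((880+u+.5)/4-.5,(540+v+.5)/4-.5)
lin=[(P(490,290),1,.04,.02),(P(475,430),1,.04,.02),(P(587,310),1,-.04,.02),(P(577,440),1,-.04,.02),
(P(25,157),0,.177,.0235),(P(300,195),0,.177,.0235),(P(30,83),0,.243,.0235),(P(335,124),0,.243,.0235),(P(14,125),1,.447,.02)]
obs=[(P(473,438),(0,.04),.02),(P(574,452),(0,-.04),.02)]
def tol(q,p):
    C,S=np.cos(q[2]),np.sin(q[2]); d=p[:2]-q[:2]; return np.array([C*d[0]+S*d[1],-S*d[0]+C*d[1]])
def f(q):
    r=[]
    for px,t,z in obs: r+=list((tol(q,pix2w(c,px,z))-t)*[.4,1])
    for px,i,v,z in lin: r.append(tol(q,pix2w(c,px,z))[i]-v)
    return np.array(r)
s=least_squares(f,[.43,-.16,-0.12]); print(s.x,np.round(s.fun*1000,1))
v=cv2.resize(im,None,fx=5,fy=5,interpolation=cv2.INTER_CUBIC)
def L(x,y,z):
    C,S=np.cos(s.x[2]),np.sin(s.x[2]); return [s.x[0]+C*x-S*y,s.x[1]+S*x+C*y,z]
def dr(pts,col):
    a=np.array([w2pix(c,L(*p)) for p in pts])*5+2
    cv2.polylines(v,[a.astype(int)],False,col,1,cv2.LINE_AA)
th=np.linspace(0,np.pi/2,20)
for hw,z,col in((38,0,(0,0,255)),(-38,0,(0,0,255)),(33,23.5,(255,0,0)),(-33,23.5,(255,0,0))):
    r=90-hw
    dr([(0 if z<9 else .12,hw/1e3,z/1e3)]+[((120+r*np.sin(t))/1e3,(90-r*np.cos(t))/1e3,z/1e3) for t in th]+[((210-hw)/1e3,.445,z/1e3)],col)
dr([(.17,.445,.02),(.25,.445,.02)],(255,0,0)); dr([(.21,.153,0),(.24,.153,.005)],(0,255,0))
save("fit2.png",v[680:1270,1100:1880])
```

```text
[ 0.42874215 -0.15326409 -0.12252514] [ 0.8  0.8  1.   0.8  0.9 -0.1  2.1 -0.6  0.7  1.3 -2.  -0.7 -3.8]
```

View pics/fit2.png

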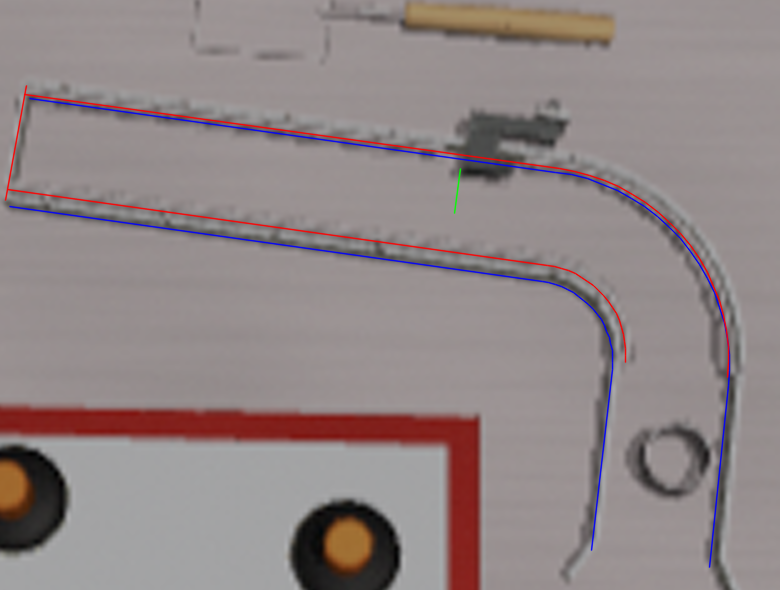

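```bash
cat >> h.py <<'E'
Q=(.429,-.1535,-.1225)
def W(x,y):
    C,S=np.cos(Q[2]),np.sin(Q[2]); return np.round([Q[0]+C*x-S*y,Q[1]+S*x+C*y],4)
def tl(p):
    C,S=np.cos(Q[2]),np.sin(Q[2]); d=np.array(p)[:2]-Q[:2]; return np.round([C*d[0]+S*d[1],-S*d[0]+C*d[1]],4)
def rel(x,y,z,yaw,o=None):
    """tool-axes shift (turn done after) from the measured pose to x,y,z,yaw(deg), tool vertical"""
    o=get_obs() if o is None else o; a=np.radians(o["ee_rot"][2]); d=np.array([x,y,z])-o["position"]
    C,S=np.cos(a),np.sin(a)
    print("now",np.round(o["position"],4),np.round(o["ee_rot"],1),"t",round(o["t"],2),"F",np.round(o["force"],1),"w",round(o["width"],4))
    print("shift",np.round([C*d[0]+S*d[1],S*d[0]-C*d[1],-d[2]],4),"turn rz",np.round(-np.radians((yaw-o["ee_rot"][2]+180)%360-180),4))
E
python3 - <<'E'
from h import *
c=camera("top")
p=pix2w(c,((1100+669.5)/5-.5,(680+460.5)/5-.5),.0175); print("cutter",p,tl(p))
print("cam",-np.array(c["R"]).T@np.array(c["t"]))
rel(p[0],p[1],.16,83)
for a in((-.045,0),(.12,0),(.21,.09),(.21,.19)):print(a,W(*a))
E
```

```text
cutter [ 0.49015737 -0.16329651  0.0175    ] [ 0.0619 -0.0023]
cam [0.21761335 0.08124836 1.49547622]
now [ 0.1942 -0.5941  0.2313] [-180.    -0.    18.1] t 1.25 F [ 1.  -0.4 -0.1] w 0.085
shift [ 0.4151 -0.3175  0.0713] turn rz -1.1328
(-0.045, 0) [ 0.3843 -0.148 ]
(0.12, 0) [ 0.5481 -0.1682]
(0.21, 0.09) [ 0.6484 -0.0898]
(0.21, 0.19) [0.6606 0.0094]
```

```bash
python3 -m pendant '[[1,0.0415,-0.0317,0.003,0,0,0],[1,0.0415,-0.0317,0.003,0,0,0],[1,0.0415,-0.0317,0.003,0,0,0],[1,0.0415,-0.0317,0.003,0,0,0],[1,0.0415,-0.0317,0.003,0,0,0],[1,0.0415,-0.0317,0.003,0,0,0],[1,0.0415,-0.0317,0.003,0,0,0],[1,0.0415,-0.0317,0.003,0,0,0],[1,0.0415,-0.0317,0.003,0,0,0],[1,0.0415,-0.0317,0.003,0,0,0],[1,0,0,0,0,0,-0.1618],[1,0,0,0,0,0,-0.1618],[1,0,0,0,0,0,-0.1618],[1,0,0,0,0,0,-0.1618],[1,0,0,0,0,0,-0.1618],[1,0,0,0,0,0,-0.1618],[1,0,0,0,0,0,-0.1618],[1,0,0,0,0,0,0],[1,0,0,0,0,0,0]]' 40
python3 - <<'E'
from h import *
c=camera("wrist"); save("w1.png",c["image"])
rel(.4902,-.1633,.012,83)
print([(r["pixel"],r["p"],pix2w(c,r["pixel"],.0175)) for r in search_frame("cutter","wrist")])
print(w2pix(c,[.4902,-.1633,.0175]))
E
```

```text
t: 3.62
position: [0.4902, -0.1639, 0.2014]
ee_rot: [180.0, 0.0, 82.8]
force: [-0.7, -0.3, -0.3]
width: 0.0858
grasp_force: 0.0
now [ 0.4902 -0.1638  0.2014] [180.    0.   82.8] t 3.67 F [0.3 0.5 0.7] w 0.0853
shift [ 0.0005 -0.      0.1894] turn rz -0.0027
[([282.8, 195.0], 0.69, array([ 0.4900381 , -0.18282476,  0.0175    ])), ([407.6, 92.2], 0.65, array([ 0.62600512, -0.09189212,  0.0175    ]))]
[280.76807534 177.95286614]
```

View pics/w1.png

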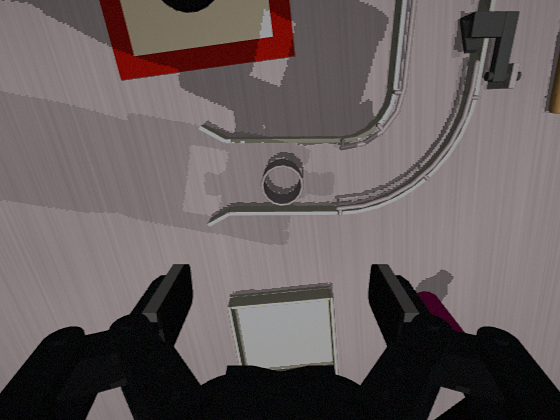

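```bash
python3 -m pendant '[[1,0.0005,0,0.045,0,0,0],[1,0,0,0.045,0,0,0],[1,0,0,0.045,0,0,0],[1,0,0,0.03,0,0,0],[1,0,0,0.024,0,0,0],[0,0,0,0,0,0,0],[-0.5,0,0,0,0,0,0],[-0.5,0,0,0,0,0,0],[-0.5,0,0,0,0,0,0],[-0.5,0,0,0,0,0,0],[-0.5,0,0,0,0,0,0],[-0.5,0,0,-0.03,0,0,0],[-0.5,0,0,-0.05,0,0,0],[-0.5,0,0,0,0,0,0]]' 40
python3 - <<'E'
from h import *
c=camera("top")
r=search_frame("tray","top"); print([(x["pixel"],x["p"],pix2w(c,x["pixel"],.012)) for x in r])
rel(.470,-.387,.10,83)
E
```

```text
t: 5.48
position: [0.4929, -0.1643, 0.0961]
ee_rot: [179.6, 0.1, 83.0]
force: [-0.3, -0.2, -0.8]
width: 0.0422
grasp_force: 41.0
[([425.9, 232.4], 0.63, array([ 0.48088993, -0.39530469,  0.012     ]))]
now [ 0.4905 -0.1635  0.093 ] [179.9   0.   83. ] t 5.58 F [-0.1  0.3 -0.5] w 0.0416
shift [-0.2244  0.007  -0.007 ] turn rz -0.0003
```

```bash
python3 -m pendant '[[-0.5,-0.032,0.001,0,0,0,0],[-0.5,-0.032,0.001,0,0,0,0],[-0.5,-0.032,0.001,0,0,0,0],[-0.5,-0.032,0.001,0,0,0,0],[-0.5,-0.032,0.001,0,0,0,0],[-0.5,-0.032,0.001,0,0,0,0],[-0.5,-0.032,0.001,0,0,0,0],[-0.5,0,0,0,0,0,0],[-0.5,0,0,0.03,0,0,0],[-0.5,0,0,0.03,0,0,0],[-0.5,0,0,0.015,0,0,0],[-0.5,0,0,0,0,0,0],[0.4,0,0,0,0,0,0],[0.4,0,0,0,0,0,0],[0.4,0,0,0,0,0,0],[0.4,0,0,-0.04,0,0,0],[0.4,0,0,-0.05,0,0,0],[1,0,0,-0.05,0,0,0]]'
python3 - <<'E'
from h import *
c=camera("top"); im=c["image"]
print([(x["pixel"],x["p"],pix2w(c,x["pixel"],.02)) for x in search_frame("cutter","top")])
save("t3.png",cv2.resize(im[200:300,60:480],None,fx=1.9,fy=1.9,interpolation=cv2.INTER_CUBIC))
hsv=cv2.cvtColor(im,cv2.COLOR_RGB2HSV); m=cv2.inRange(hsv,(8,120,120),(22,255,255))
n,l,s,ct=cv2.connectedComponentsWithStats(m)
print([(np.round(ct[i],1),s[i,4],np.round(pix2w(c,ct[i],.055),3)) for i in range(1,n) if s[i,4]>8])
E
```

```text
t: 7.82
position: [0.4696, -0.3864, 0.1588]
ee_rot: [-180.0, -0.0, 83.0]
force: [-0.1, -0.1, 0.8]
width: 0.0761
grasp_force: 0.0
[([425.8, 235.0], 0.63, array([ 0.47110697, -0.39198386,  0.02      ]))]
[(array([ 77.7, 180.1]), np.int32(309), array([0.617, 0.718, 0.055])), (array([220.2, 232.8]), np.int32(68), array([0.457, 0.256, 0.055])), (array([184., 242.]), np.int32(69), array([0.426, 0.366, 0.055])), (array([289.5, 243.8]), np.int32(56), array([0.428, 0.041, 0.055]))]
```

View pics/t3.png

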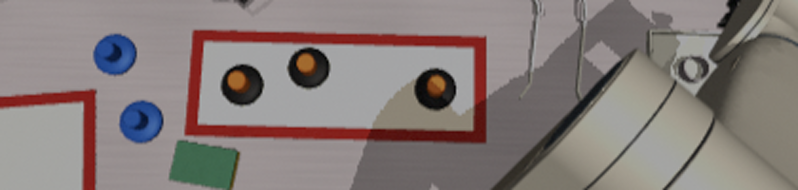

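Run:
```python
from h import *
rel(.428,.041,.16,83)
```

```text
now [ 0.4727 -0.3889  0.1634] [179.5   0.3  83. ] t 7.92 F [ 0.7 -1.2  1. ] w 0.0849
shift [ 0.4213 -0.0968  0.0034] turn rz -0.0003
```

```bash
python3 -m pendant '[[1,0.04198,-0.0093,0,0,0,0],[1,0.04198,-0.0093,0,0,0,0],[1,0.04198,-0.0093,0,0,0,0],[1,0.04198,-0.0093,0,0,0,0],[1,0.04198,-0.0093,0,0,0,0],[1,0.04198,-0.0093,0,0,0,0],[1,0.04198,-0.0093,0,0,0,0],[1,0.04198,-0.0093,0,0,0,0],[1,0.04198,-0.0093,0,0,0,0],[1,0.04198,-0.0093,0,0,0,0],[1,0,0,0,0,0,0],[1,0,0,0,0,0,0]]'
cat > amb.py <<'E'
from h import *
import sys
c=camera(sys.argv[1]); im=c["image"]; hsv=cv2.cvtColor(im,cv2.COLOR_RGB2HSV); m=cv2.inRange(hsv,(5,90,60),(24,255,255))
n,l,s,ct=cv2.connectedComponentsWithStats(m)
for i in range(1,n):
    if s[i,4]>30: print(np.round(ct[i],1),s[i],[np.round(pix2w(c,ct[i],z)[:2],3) for z in (.04,.05,.06)])
E
python3 - <<'E'
from h import *
rel(.428,.041,.03,83)
E
python3 amb.py wrist
```

```text
t: 9.43
position: [0.4286, 0.0413, 0.1571]
ee_rot: [-180.0, 0.0, 83.0]
force: [-0.5, -0.5, -0.0]
width: 0.0854
grasp_force: 0.0
now [0.4286 0.0413 0.1571] [-180.    0.   83.] t 9.43 F [-0.5 -0.5 -0. ] w 0.0854
shift [-0.0004 -0.0006  0.1271] turn rz 0.0006
[278.6 199.2] [ 261  176   36   46 1323] [array([0.426, 0.04 ]), array([0.427, 0.043]), array([0.427, 0.047])]
```

```bash
python3 -m pendant '[[1,0,-0.001,0.045,0,0,0],[1,0,0,0.045,0,0,0],[1,0,0,0.037,0,0,0],[1,0,0,0,0,0,0],[-0.2,0,0,0,0,0,0],[-0.8,0,0,0,0,0,0],[-0.8,0,0,0,0,0,0],[-0.8,0,0,0,0,0,0],[-0.8,0,0,0,0,0,0],[-0.8,0,0,0,0,0,0],[-0.8,0,0,-0.025,0,0,0],[-0.8,0,0,-0.025,0,0,0],[-0.8,0,0,0,0,0,0]]' 40
python3 - <<'E'
from h import *
rel(*W(-.045,0),.031,83)
E
python3 amb.py wrist
```

```text
t: 11.1
position: [0.4291, 0.0418, 0.0819]
ee_rot: [179.8, -0.0, 83.0]
force: [-0.4, -0.0, -2.9]
width: 0.0287
grasp_force: 40.6
now [0.4291 0.0418 0.0819] [179.8  -0.   83. ] t 11.1 F [-0.4 -0.  -2.9] w 0.0287
shift [-0.1938 -0.0213  0.0509] turn rz -0.0
[280.1 280.8] [ 248  231   66   97 5088] [array([0.424, 0.006]), array([0.425, 0.013]), array([0.426, 0.019])]
```

```bash
python3 -m pendant '[[-0.8,-0.0277,-0.003,0,0,0,0],[-0.8,-0.0277,-0.003,0,0,0,0],[-0.8,-0.0277,-0.003,0,0,0,0],[-0.8,-0.0277,-0.003,0,0,0,0],[-0.8,-0.0277,-0.003,0,0,0,0],[-0.8,-0.0277,-0.003,0,0,0,0],[-0.8,-0.0277,-0.003,0,0,0,0],[-0.8,0,0,0.02,0,0,0],[-0.8,0,0,0.02,0,0,0],[-0.8,0,0,0.008,0,0,0],[-0.8,0,0,0,0,0,0]]'
python3 - <<'E'
from h import *
c=camera("wrist"); save("w2.png",c["image"])
rel(*W(-.045,0),.031,83)
c=camera("top");print(tl(get_obs()["position"]))
E
```

```text
t: 12.52
position: [0.3826, -0.148, 0.0316]
ee_rot: [-179.9, -0.0, 83.0]
force: [0.3, -0.2, -3.2]
width: 0.0289
grasp_force: 41.6
now [ 0.3829 -0.148   0.0319] [-179.9   -0.    83. ] t 12.57 F [-0.  -0.5 -2.6] w 0.0291
shift [0.0002 0.0014 0.0009] turn rz 0.0
[-0.0462 -0.0003]
```

View pics/w2.png

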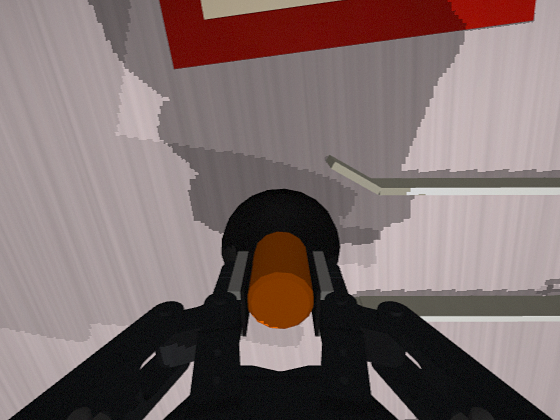

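```bash
python3 -m pendant '[[-0.8,0,0,0.001,0,0,0],[-0.1,0,0,0,0,0,0],[-0.1,0,0,0,0,0,0],[-0.1,0,0,0,0,0,0],[-0.1,0,0.01,0,0,0,0],[-0.1,0,0.015,0,0,0,0],[-0.1,0,0.015,0,0,0,0],[-0.1,0,0.015,0,0,0,0],[-0.1,0,0,0,0,0,0]]' 20
python3 - <<'E'
from h import *
c=camera("wrist"); save("w3.png",c["image"]); o=get_obs(); print(tl(o["position"]),o["position"],o["force"],o["width"])
E
```

```text
t: 13.75
position: [0.4399, -0.1554, 0.0314]
ee_rot: [179.9, 0.0, 83.0]
force: [0.1, 0.3, -0.3]
width: 0.0387
grasp_force: 0.0
[ 0.0097 -0.0004] [ 0.43860383 -0.15508338  0.03128516] [-1.35937607  0.51483138  0.48691966] 0.038469388706192105
```

View pics/w3.png

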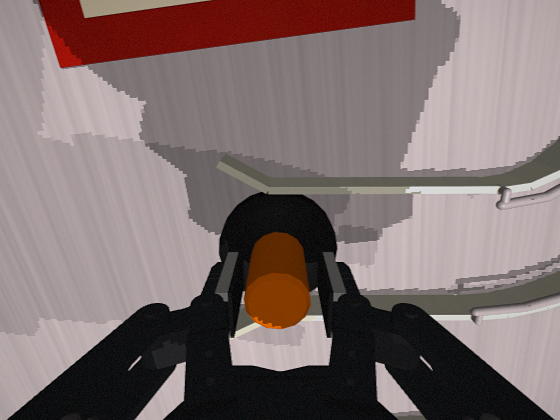

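```bash
python3 -m pendant '[[-0.1,0,0.0183,0,0,0,0],[-0.1,0,0.0183,0,0,0,0],[-0.1,0,0.0183,0,0,0,0],[-0.1,0,0.0183,0,0,0,0],[-0.1,0,0.0183,0,0,0,0],[-0.1,0,0.0183,0,0,0,0],[-0.1,0.0011,0.0141,0,0,0,-0.157],[-0.1,0.0011,0.0141,0,0,0,-0.157],[-0.1,0.0011,0.0141,0,0,0,-0.157],[-0.1,0.0011,0.0141,0,0,0,-0.157],[-0.1,0.0011,0.0141,0,0,0,-0.157],[-0.1,0,0,0,0,0,0]]'
python3 - <<'E'
from h import *
c=camera("wrist"); save("w4.png",c["image"]); o=get_obs(); print(tl(o["position"]),o["position"],o["force"],o["width"])
E
```

```text
t: 15.3
position: [0.6133, -0.1496, 0.0311]
ee_rot: [-180.0, -0.0, 127.9]
force: [0.2, -0.4, -0.1]
width: 0.0384
grasp_force: 0.0
[0.182  0.0261] [ 0.61285101 -0.14986912  0.03108612] [0.27448459 0.52926723 0.220884  ] 0.03886798265335538
```

View pics/w4.png

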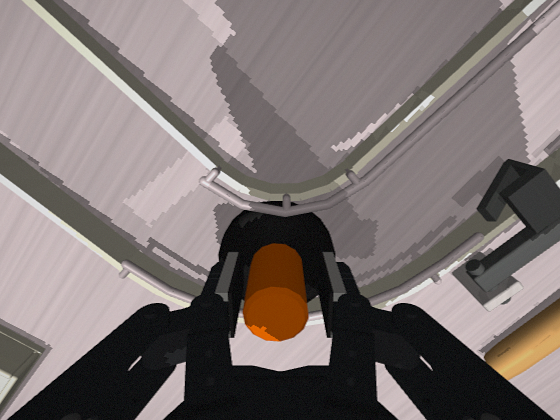

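```bash
python3 -m pendant '[[-0.1,0.0011,0.0141,0,0,0,-0.157],[-0.1,0.0011,0.0141,0,0,0,-0.157],[-0.1,0.0011,0.0141,0,0,0,-0.157],[-0.1,0.0011,0.0141,0,0,0,-0.157],[-0.1,0.0011,0.0141,0,0,0,-0.157],[-0.1,0,0.016,0,0,0,0],[-0.1,0,0.016,0,0,0,0],[-0.1,0,0.016,0,0,0,0],[-0.1,0,0.016,0,0,0,0],[-0.1,0,0.016,0,0,0,0],[-0.1,0,0.016,0,0,0,0],[-0.1,0,0.016,0,0,0,0],[-0.1,0,0,0,0,0,0]]'
python3 - <<'E'
from h import *
c=camera("wrist"); save("w5.png",c["image"]); o=get_obs(); print(tl(o["position"]),o["position"],o["ee_rot"],o["force"],o["width"])
E
```

```text
t: 16.98
position: [0.6617, 0.0226, 0.0315]
ee_rot: [180.0, 0.1, 173.0]
force: [0.8, 1.0, -0.7]
width: 0.0386
grasp_force: 0.0
[0.2093 0.2025] [0.66151773 0.02186533 0.03142589] [1.79990359e+02 4.08710323e-02 1.73002698e+02] [-0.94629884  0.3081514   0.11878379] 0.038385321246879336
```

View pics/w5.png

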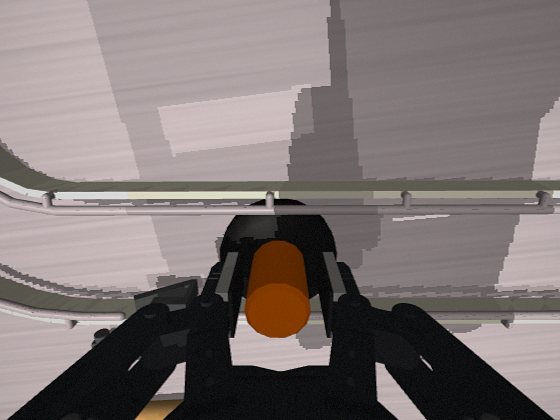

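```bash
python3 -m pendant '[[0.1,0,0,0,0,0,0],[0.1,0,0,0,0,0,0],[0.1,0,0,-0.02,0,0,0],[0.1,0,0,-0.05,0,0,0],[0.1,0,0,-0.05,0,0,0],[1,0,0,0,0,0,0.157],[1,0,0,0,0,0,0.157],[1,0,0,0,0,0,0.157],[1,0,0,0,0,0,0.157],[1,0,0,0,0,0,0.157],[1,0,0,0,0,0,0.157],[1,0,0,0,0,0,0.157],[1,0,0,0,0,0,0.157],[1,0,0,0,0,0,0.157],[1,0,0,0,0,0,0.157],[1,0,0,0,0,0,0]]'
python3 amb.py top
python3 - <<'E'
from h import *
rel(.457,.255,.155,83)
E
```

```text
t: 19.02
position: [0.6615, 0.0209, 0.1528]
ee_rot: [179.9, -0.0, 83.0]
force: [-0.1, 0.0, -1.2]
width: 0.0855
grasp_force: 0.0
[ 11.1 114. ] [   0   75   28   93 1277] [array([0.844, 0.974]), array([0.84 , 0.968]), array([0.836, 0.962])]
[ 10.7 163.6] [  3 157  15  15  70] [array([0.672, 0.949]), array([0.668, 0.943]), array([0.665, 0.937])]
[ 38.8 211.5] [  27  157   25  109 1440] [array([0.515, 0.835]), array([0.513, 0.83 ]), array([0.511, 0.825])]
[ 78.9 180.9] [ 68 171  23  21 390] [array([0.618, 0.72 ]), array([0.616, 0.716]), array([0.613, 0.711])]
[  6.3 183.9] [  0 178  14  12  69] [array([0.603, 0.952]), array([0.6  , 0.946]), array([0.598, 0.94 ])]
[  5.3 193.8] [  0 186  13  14 125] [array([0.57, 0.95]), array([0.568, 0.944]), array([0.566, 0.938])]
[155.7 233. ] [150 227  13  12 111] [array([0.455, 0.46 ]), array([0.453, 0.457]), array([0.451, 0.454])]
now [0.6614 0.0209 0.1525] [179.9  -0.   83.2] t 19.07 F [-0.4 -0.2 -0.1] w 0.0855
shift [ 0.2081 -0.2309 -0.0025] turn rz 0.0028
```

```bash
python3 -m pendant '[[1,0.0297,-0.033,0,0,0,0],[1,0.0297,-0.033,0,0,0,0],[1,0.0297,-0.033,0,0,0,0],[1,0.0297,-0.033,0,0,0,0],[1,0.0297,-0.033,0,0,0,0],[1,0.0297,-0.033,0,0,0,0],[1,0.0297,-0.033,0,0,0,0],[1,0,0,0,0,0,0],[1,0,0,0,0,0,0]]'
python3 amb.py wrist; python3 amb.py top
python3 - <<'E'
from h import *
c=camera("wrist"); c2=camera("top"); a=c2["image"][100:310,60:410]
save("m1.png",np.vstack([cv2.resize(c["image"],(480,360))[:250],cv2.resize(a,(480,288))]))
E
```

```text
t: 20.2
position: [0.4577, 0.2557, 0.1519]
ee_rot: [179.9, -0.0, 83.1]
force: [0.2, -0.1, -1.2]
width: 0.0855
grasp_force: 0.0
[93.5 45.2] [  80    0   27   93 1199] [array([0.334, 0.392]), array([0.339, 0.39 ]), array([0.344, 0.388])]
[280.8 201.8] [ 263  178   37   48 1382] [array([0.457, 0.254]), array([0.458, 0.257]), array([0.458, 0.26 ])]
[ 10.5 128. ] [   0   75   30  125 1703] [array([0.795, 0.968]), array([0.791, 0.962]), array([0.787, 0.956])]
[321.4 140. ] [301 137  42   7 205] [array([ 0.776, -0.059]), array([ 0.772, -0.058]), array([ 0.768, -0.057])]
[ 38.9 211.5] [  27  157   25  109 1446] [array([0.515, 0.835]), array([0.513, 0.83 ]), array([0.511, 0.825])]
[296.5 170.6] [292 165  10  13 102] [array([0.669, 0.021]), array([0.666, 0.022]), array([0.663, 0.022])]
[ 79.  180.9] [ 68 171  23  21 389] [array([0.618, 0.72 ]), array([0.616, 0.716]), array([0.613, 0.711])]
[155.7 233. ] [150 227  13  12 111] [array([0.455, 0.46 ]), array([0.453, 0.457]), array([0.451, 0.454])]
```

View pics/m1.png

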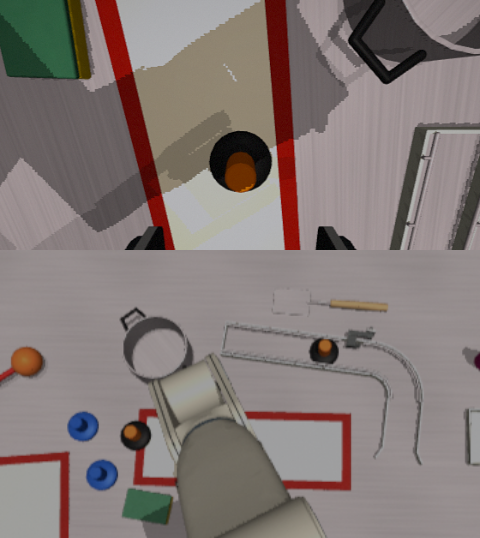

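```bash
python3 -m pendant '[[1,0,0,0.045,0,0,0],[1,0,0,0.045,0,0,0],[1,0,0,0.032,0,0,0],[1,0,0,0,0,0,0],[-0.2,0,0,0,0,0,0],[-0.8,0,0,0,0,0,0],[-0.8,0,0,0,0,0,0],[-0.8,0,0,0,0,0,0],[-0.8,0,0,0,0,0,0],[-0.8,0,0,0,0,0,0],[-0.8,0,0,-0.025,0,0,0],[-0.8,0,0,-0.025,0,0,0],[-0.8,0,0,0,0,0,0]]' 40
python3 - <<'E'
from h import *
rel(*W(-.045,0),.030,83)
E
```

```text
t: 22.02
position: [0.4584, 0.2563, 0.081]
ee_rot: [179.8, -0.1, 83.0]
force: [0.8, 0.2, -2.8]
width: 0.0286
grasp_force: 40.7
now [0.4584 0.2563 0.081 ] [ 1.798e+02 -1.000e-01  8.300e+01] t 22.02 F [ 0.8  0.2 -2.8] w 0.0286
shift [-0.4103 -0.0242  0.051 ] turn rz -0.0001
```

```bash
python3 -m pendant '[[-0.8,-0.0293,-0.0016,0,0,0,0],[-0.8,-0.0293,-0.0016,0,0,0,0],[-0.8,-0.0293,-0.0016,0,0,0,0],[-0.8,-0.0293,-0.0016,0,0,0,0],[-0.8,-0.0293,-0.0016,0,0,0,0],[-0.8,-0.0293,-0.0016,0,0,0,0],[-0.8,-0.0293,-0.0016,0,0,0,0],[-0.8,-0.0293,-0.0016,0,0,0,0],[-0.8,-0.0293,-0.0016,0,0,0,0],[-0.8,-0.0293,-0.0016,0,0,0,0],[-0.8,-0.0293,-0.0016,0,0,0,0],[-0.8,-0.0293,-0.0016,0,0,0,0],[-0.8,-0.0293,-0.0016,0,0,0,0],[-0.8,-0.0293,-0.0016,0,0,0,0],[-0.8,0,0,0,0,0,0],[-0.8,0,0,0.02,0,0,0],[-0.8,0,0,0.02,0,0,0],[-0.8,0,0,0.009,0,0,0],[-0.8,0,0,0,0,0,0]]'
python3 - <<'E'
from h import *
rel(*W(-.045,0),.030,83); o=get_obs(); print(tl(o["position"]),o["grasp_force"])
E
python3 amb.py wrist
```

```text
t: 24.4
position: [0.3845, -0.1481, 0.0299]
ee_rot: [-179.9, -0.0, 83.0]
force: [-0.7, 0.1, -2.5]
width: 0.0288
grasp_force: 42.4
now [ 0.3845 -0.1481  0.0299] [-179.9   -0.    83. ] t 24.4 F [-0.7  0.1 -2.5] w 0.0288
shift [ 0.0001 -0.0002 -0.0001] turn rz 0.0003
[-0.0448 -0.0001] 42.44810753065394
[280.2 284.8] [ 247  234   67   99 5299] [array([ 0.383, -0.152]), array([ 0.384, -0.146]), array([ 0.385, -0.139])]
```

```bash
python3 -m pendant '[[-0.8,0,0,0.001,0,0,0],[-0.1,0,0,0,0,0,0],[-0.1,0,0,-0.0025,0,0,0],[-0.1,0,0,0,0,0,0],[-0.1,0,0.01,0,0,0,0],[-0.1,0,0.015,0,0,0,0],[-0.1,0,0.016,0,0,0,0],[-0.1,0,0.016,0,0,0,0],[-0.1,0,0.018,0,0,0,0],[-0.1,0,0.018,0,0,0,0],[-0.1,0,0.018,0,0,0,0],[-0.1,0,0.018,0,0,0,0],[-0.1,0,0.018,0,0,0,0],[-0.1,0,0.018,0,0,0,0],[-0.1,0,0,0,0,0,0]]' 20
python3 - <<'E'
from h import *
o=get_obs(); print(tl(o["position"]),o["force"])
E
python3 amb.py wrist
```

```text
t: 26.32
position: [0.5509, -0.1692, 0.0319]
ee_rot: [179.9, 0.0, 83.0]
force: [0.3, -0.5, 0.1]
width: 0.0382
grasp_force: 0.0
[ 0.1229 -0.0007] [ 0.29105795 -0.54060825  0.09160698]
[278.6 282.8] [ 246  233   67   97 5144] [array([ 0.549, -0.174]), array([ 0.55 , -0.167]), array([ 0.55, -0.16])]
```

```bash
python3 -m pendant '[[-0.1,0.0013,0.0115,0,0,0,-0.157],[-0.1,0.0011,0.0141,0,0,0,-0.157],[-0.1,0.0011,0.0141,0,0,0,-0.157],[-0.1,0.0011,0.0141,0,0,0,-0.157],[-0.1,0.0011,0.0141,0,0,0,-0.157],[-0.1,0.0011,0.0141,0,0,0,-0.157],[-0.1,0.0011,0.0141,0,0,0,-0.157],[-0.1,0.0011,0.0141,0,0,0,-0.157],[-0.1,0.0011,0.0141,0,0,0,-0.157],[-0.1,0.0011,0.0141,0,0,0,-0.157],[-0.1,0,0.016,0,0,0,0],[-0.1,0,0.016,0,0,0,0],[-0.1,0,0.016,0,0,0,0],[-0.1,0,0.016,0,0,0,0],[-0.1,0,0.016,0,0,0,0],[-0.1,0,0.016,0,0,0,0],[-0.1,0,0.016,0,0,0,0],[-0.1,0,0,0,0,0,0]]'
python3 - <<'E'
from h import *
o=get_obs(); print(tl(o["position"]),o["force"])
E
python3 amb.py wrist;python3 amb.py top
```

```text
t: 28.62
position: [0.6612, 0.0229, 0.032]
ee_rot: [180.0, 0.1, 173.0]
force: [-0.2, -0.7, -0.2]
width: 0.0381
grasp_force: 0.0
[0.2089 0.2034] [-0.19728217 -0.70110639 -0.22292469]
[276.  291.7] [ 243  241   66   98 5134] [array([0.671, 0.021]), array([0.664, 0.022]), array([0.657, 0.023])]
[416.9 282.9] [ 372  241   93   91 4616] [array([0.675, 0.093]), array([0.668, 0.088]), array([0.66 , 0.084])]
[158.  409.2] [134 399  50  21 633] [array([ 0.745, -0.06 ]), array([ 0.733, -0.053]), array([ 0.72 , -0.046])]
[ 10.5 112.5] [   0   76   25   89 1137] [array([0.85 , 0.977]), array([0.845, 0.971]), array([0.841, 0.965])]
[334.8 140.9] [328 138  15   6  69] [array([ 0.773, -0.103]), array([ 0.77 , -0.102]), array([ 0.766, -0.101])]
[ 38.8 211.5] [  27  157   25  109 1437] [array([0.515, 0.835]), array([0.513, 0.83 ]), array([0.511, 0.825])]
[274.1 167.9] [271 162   8  12  64] [array([0.676, 0.094]), array([0.673, 0.094]), array([0.67 , 0.094])]
[ 79.  180.9] [ 68 171  23  21 389] [array([0.618, 0.72 ]), array([0.616, 0.716]), array([0.613, 0.711])]
[  4.4 182.9] [  0 179  12   8  33] [array([0.606, 0.959]), array([0.604, 0.953]), array([0.601, 0.947])]
[  5.8 193.5] [  0 186  14  14 132] [array([0.571, 0.949]), array([0.569, 0.943]), array([0.567, 0.937])]
[155.7 233. ] [150 227  13  12 111] [array([0.455, 0.46 ]), array([0.453, 0.457]), array([0.451, 0.454])]
```

```bash
python3 -m pendant '[[0.1,0,0,0,0,0,0],[0.1,0,0,0,0,0,0],[0.1,0,0,-0.02,0,0,0],[0.1,0,0,-0.05,0,0,0],[0.1,0,0,-0.05,0,0,0],[1,0,0,0,0,0,0.157],[1,0,0,0,0,0,0.157],[1,0,0,0,0,0,0.157],[1,0,0,0,0,0,0.157],[1,0,0,0,0,0,0.157],[1,0,0,0,0,0,0.157],[1,0,0,0,0,0,0.157],[1,0,0,0,0,0,0.157],[1,0,0,0,0,0,0.157],[1,0,0,0,0,0,0.157],[1,0,0,0,0,0,0]]'
python3 - <<'E'
from h import *
rel(.453,.456,.152,83)
E
```

```text
t: 30.72
position: [0.6608, 0.021, 0.1532]
ee_rot: [179.9, -0.0, 83.1]
force: [-0.1, 0.6, 0.2]
width: 0.0856
grasp_force: 0.0
now [0.6608 0.021  0.1532] [179.9  -0.   83.1] t 30.73 F [-0.1  0.6  0.2] w 0.0856
shift [ 0.4067 -0.2589  0.0012] turn rz 0.0009
```

```bash
python3 -m pendant '[[1,0.0339,-0.0216,0,0,0,0],[1,0.0339,-0.0216,0,0,0,0],[1,0.0339,-0.0216,0,0,0,0],[1,0.0339,-0.0216,0,0,0,0],[1,0.0339,-0.0216,0,0,0,0],[1,0.0339,-0.0216,0,0,0,0],[1,0.0339,-0.0216,0,0,0,0],[1,0.0339,-0.0216,0,0,0,0],[1,0.0339,-0.0216,0,0,0,0],[1,0.0339,-0.0216,0,0,0,0],[1,0.0339,-0.0216,0,0,0,0],[1,0.0339,-0.0216,0,0,0,0],[1,0,0,0,0,0,0],[1,0,0,0,0,0,0]]'
python3 amb.py wrist;python3 - <<'E'
from h import *
rel(.453,.456,.03,83)
E
```

```text
t: 32.48
position: [0.4529, 0.4562, 0.1522]
ee_rot: [180.0, 0.0, 83.1]
force: [0.4, -0.4, 0.4]
width: 0.0853
grasp_force: 0.0
[282.3 198.1] [ 264  174   38   48 1385] [array([0.454, 0.457]), array([0.454, 0.46 ]), array([0.455, 0.464])]
[141.  221.2] [  83  197   83   80 1047] [array([0.327, 0.451]), array([0.332, 0.454]), array([0.338, 0.458])]
now [0.4532 0.4558 0.1521] [180.   0.  83.] t 32.52 F [ 0.1 -0.5 -0.3] w 0.0853
shift [ 0.0002 -0.0002  0.1221] turn rz 0.0008
```

```bash
python3 -m pendant '[[1,0.002,0.001,0.045,0,0,0],[1,0,0,0.045,0,0,0],[1,0,0,0.032,0,0,0],[1,0,0,0,0,0,0],[-0.2,0,0,0,0,0,0],[-0.8,0,0,0,0,0,0],[-0.8,0,0,0,0,0,0],[-0.8,0,0,0,0,0,0],[-0.8,0,0,0,0,0,0],[-0.8,0,0,0,0,0,0],[-0.8,0,0,-0.025,0,0,0],[-0.8,0,0,-0.025,0,0,0],[-0.8,0,0,0,0,0,0]]' 40
python3 - <<'E'
from h import *
rel(*W(-.045,0),.030,83)
E
```

```text
t: 34.15
position: [0.4552, 0.4595, 0.082]
ee_rot: [179.8, -0.2, 83.0]
force: [0.3, 0.3, -2.0]
width: 0.0288
grasp_force: 40.2
now [0.4552 0.4595 0.082 ] [179.8  -0.2  83. ] t 34.15 F [ 0.3  0.3 -2. ] w 0.0288
shift [-0.6116  0.0037  0.052 ] turn rz -0.0
```

```bash
python3 -m pendant '[[-0.8,-0.034,0.0002,0,0,0,0],[-0.8,-0.034,0.0002,0,0,0,0],[-0.8,-0.034,0.0002,0,0,0,0],[-0.8,-0.034,0.0002,0,0,0,0],[-0.8,-0.034,0.0002,0,0,0,0],[-0.8,-0.034,0.0002,0,0,0,0],[-0.8,-0.034,0.0002,0,0,0,0],[-0.8,-0.034,0.0002,0,0,0,0],[-0.8,-0.034,0.0002,0,0,0,0],[-0.8,-0.034,0.0002,0,0,0,0],[-0.8,-0.034,0.0002,0,0,0,0],[-0.8,-0.034,0.0002,0,0,0,0],[-0.8,-0.034,0.0002,0,0,0,0],[-0.8,-0.034,0.0002,0,0,0,0],[-0.8,-0.034,0.0002,0,0,0,0],[-0.8,-0.034,0.0002,0,0,0,0],[-0.8,-0.034,0.0002,0,0,0,0],[-0.8,-0.0336,0.0002,0,0,0,0],[-0.8,0,0,0,0,0,0],[-0.8,0,0,0,0,0,0]]'
python3 - <<'E'
from h import *
rel(*W(-.045,0),.030,83); o=get_obs(); print(tl(o["position"]),o["grasp_force"])
E
python3 amb.py wrist
```

```text
t: 36.65
position: [0.3824, -0.1487, 0.0794]
ee_rot: [-179.9, -0.0, 83.0]
force: [-0.6, 1.2, -2.0]
width: 0.0283
grasp_force: 40.1
now [ 0.3824 -0.1487  0.0794] [-179.9   -0.    83. ] t 36.65 F [-0.6  1.2 -2. ] w 0.0283
shift [0.0009 0.0018 0.0494] turn rz -0.0008
[-0.0468 -0.0009] 40.10369327792432
[280.2 281.3] [ 248  232   66   96 5097] [array([ 0.377, -0.183]), array([ 0.378, -0.177]), array([ 0.379, -0.17 ])]
```

```bash
python3 -m pendant '[[-0.8,0.0008,0.0016,0.02,0,0,0],[-0.8,0,0,0.02,0,0,0],[-0.8,0,0,0.009,0,0,0],[-0.8,0,0,0.001,0,0,0],[-0.1,0,0,0,0,0,0],[-0.1,0,0,-0.0025,0,0,0],[-0.1,0,0,0,0,0,0],[-0.1,0,0.01,0,0,0,0],[-0.1,0,0.015,0,0,0,0],[-0.1,0,0.016,0,0,0,0],[-0.1,0,0.016,0,0,0,0],[-0.1,0,0.018,0,0,0,0],[-0.1,0,0.018,0,0,0,0],[-0.1,0,0.018,0,0,0,0],[-0.1,0,0.018,0,0,0,0],[-0.1,0,0.018,0,0,0,0],[-0.1,0,0.018,0,0,0,0],[-0.1,0,0,0,0,0,0]]' 20
python3 - <<'E'
from h import *
o=get_obs(); print(tl(o["position"]),o["force"])
E
python3 amb.py wrist
```

```text
t: 38.95
position: [0.5505, -0.1689, 0.0324]
ee_rot: [179.9, 0.0, 83.0]
force: [-0.2, 0.4, -0.7]
width: 0.0383
grasp_force: 0.0
[ 0.1225 -0.0004] [-0.24441832  0.35883264 -0.74045888]
[278.7 281.1] [ 245  232   68   96 5074] [array([ 0.549, -0.173]), array([ 0.549, -0.166]), array([ 0.55, -0.16])]
```

```bash
python3 -m pendant '[[-0.1,0.0013,0.0115,0,0,0,-0.157],[-0.1,0.0011,0.0141,0,0,0,-0.157],[-0.1,0.0011,0.0141,0,0,0,-0.157],[-0.1,0.0011,0.0141,0,0,0,-0.157],[-0.1,0.0011,0.0141,0,0,0,-0.157],[-0.1,0.0011,0.0141,0,0,0,-0.157],[-0.1,0.0011,0.0141,0,0,0,-0.157],[-0.1,0.0011,0.0141,0,0,0,-0.157],[-0.1,0.0011,0.0141,0,0,0,-0.157],[-0.1,0.0011,0.0141,0,0,0,-0.157],[-0.1,0,0.016,0,0,0,0],[-0.1,0,0.016,0,0,0,0],[-0.1,0,0.016,0,0,0,0],[-0.1,0,0.016,0,0,0,0],[-0.1,0,0.016,0,0,0,0],[-0.1,0,0.016,0,0,0,0],[-0.1,0,0.016,0,0,0,0],[-0.1,0,0,0,0,0,0]]'
python3 - <<'E'
from h import *
o=get_obs(); print(tl(o["position"]),o["force"])
E
python3 amb.py wrist
```

```text
t: 41.25
position: [0.6606, 0.023, 0.0324]
ee_rot: [180.0, 0.0, 173.0]
force: [0.2, -0.1, 0.2]
width: 0.0386
grasp_force: 0.0
[0.2083 0.2035] [ 0.2204178  -0.11562288  0.23674314]
[274.4 291.3] [ 242  241   66   98 5106] [array([0.671, 0.02 ]), array([0.664, 0.021]), array([0.657, 0.022])]
[530.4 279.3] [ 490  241   70   95 4063] [array([0.679, 0.15 ]), array([0.672, 0.142]), array([0.664, 0.133])]
[415.5 283. ] [ 371  242   93   89 4522] [array([0.675, 0.092]), array([0.667, 0.088]), array([0.66 , 0.084])]
[158.  409.3] [134 399  50  21 631] [array([ 0.745, -0.06 ]), array([ 0.732, -0.053]), array([ 0.72 , -0.046])]
```

```bash
python3 -m pendant '[[0.1,0,0,0,0,0,0],[0.1,0,0,0,0,0,0],[0.1,0,0,-0.02,0,0,0],[0.1,0,0,-0.05,0,0,0],[0.1,0,0,-0.05,0,0,0],[0.1,0,0,-0.05,0,0,0],[0.1,0.03,-0.04,0,0,0,0],[0.1,0.03,-0.04,0,0,0,0],[0.1,0.03,-0.04,0,0,0,0],[0.1,0.03,-0.04,0,0,0,0],[0.1,0.03,-0.04,0,0,0,0],[0.1,0.03,-0.04,0,0,0,0],[0.1,0,0,0,0,0,0],[0.1,0,0,0,0,0,0]]'
python3 amb.py top
python3 - <<'E'
from h import *
c=camera("top"); hsv=cv2.cvtColor(c["image"],cv2.COLOR_RGB2HSV); m=cv2.inRange(hsv,(8,120,110),(22,255,255))
n,l,s,ct=cv2.connectedComponentsWithStats(m)
print([tl(pix2w(c,ct[i],.055)) for i in range(1,n) if s[i,4]>30])
w=camera("side")
save("f.png",np.vstack([cv2.resize(c["image"][130:270,100:480],None,fx=2,fy=2,interpolation=cv2.INTER_CUBIC),cv2.resize(w["image"][160:360,180:420],(380*2,300*2))[:310]]))
E
```

```text
t: 43.05
position: [0.4526, -0.195, 0.2034]
ee_rot: [-180.0, 0.1, 172.9]
force: [0.7, 0.6, -0.6]
width: 0.0468
grasp_force: 0.0
[ 10.7 128.6] [   0   65   30  135 2612] [array([0.792, 0.967]), array([0.788, 0.961]), array([0.784, 0.955])]
[321.4 140. ] [301 137  42   7 201] [array([ 0.776, -0.059]), array([ 0.772, -0.058]), array([ 0.768, -0.057])]
[ 38.9 211.6] [  27  157   25  109 1451] [array([0.515, 0.835]), array([0.513, 0.83 ]), array([0.511, 0.825])]
[254.2 164.8] [250 159   9  13 100] [array([0.685, 0.159]), array([0.682, 0.158]), array([0.679, 0.158])]
[275.3 167.6] [271 162  10  13 103] [array([0.677, 0.09 ]), array([0.674, 0.09 ]), array([0.671, 0.09 ])]
[296.9 170.8] [293 165   9  13  99] [array([0.668, 0.02 ]), array([0.665, 0.02 ]), array([0.662, 0.021])]
[ 78.9 180.9] [ 68 171  23  21 390] [array([0.618, 0.72 ]), array([0.616, 0.716]), array([0.613, 0.711])]
[array([0.217 , 0.3414]), array([0.217 , 0.2724]), array([0.2168, 0.2017]), array([0.0792, 0.8864])]
```

View pics/f.png

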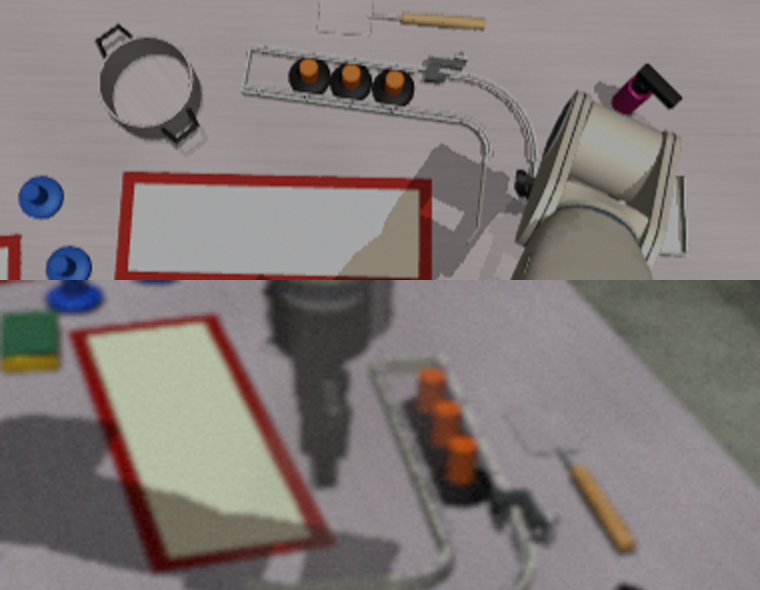

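```bash
python3 -c "
from station import *
print(close_job())"
```

```text
the job is handed in; nothing more can be done
None
```

The job is handed in at about 43 s of the 210 s: the cutter is in the tray and all three plinths present stand past the catch at lane y of about 200, 270 and 340 mm; the catch looked down in the last picture, but its angle was not measured, and no verdict came back.

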